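Pack the brown reagent bottles into the assay carrier

TASK

Pack the assay carrier: stand each of the four brown glass bottles upright in the pocket that has the colour of its cap. They are glass, so set them down and never drop them. Leave the two white plastic bottles standing where they are, although their caps look the same.

Things in the scene. Friction and masses are not known exactly. Their poses are not given: they have to be found in the camera images.
- brown_blue: Brown glass bottle with a blue cap, 92 mm tall in all: round body 44 mm in diameter up to 50 mm height, shoulder and neck above, then the cap, 30 mm in diameter from 64 to 92 mm height; blank paper band; 0.08 to 0.15 kg. Stands upright on the bench at the start. Origin at the centre of its underside, z up.
- brown_red: Brown glass bottle with a red cap, 92 mm tall in all: round body 44 mm in diameter up to 50 mm height, shoulder and neck above, then the cap, 30 mm in diameter from 64 to 92 mm height; blank paper band; 0.08 to 0.15 kg. Stands upright on the bench at the start. Origin at the centre of its underside, z up.
- brown_green: Brown glass bottle with a green cap, 92 mm tall in all: round body 44 mm in diameter up to 50 mm height, shoulder and neck above, then the cap, 30 mm in diameter from 64 to 92 mm height; blank paper band; 0.08 to 0.15 kg. Stands upright on the bench at the start. Origin at the centre of its underside, z up.
- brown_yellow: Brown glass bottle with a yellow cap, 92 mm tall in all: round body 44 mm in diameter up to 50 mm height, shoulder and neck above, then the cap, 30 mm in diameter from 64 to 92 mm height; blank paper band; 0.08 to 0.15 kg. Stands upright on the bench at the start. Origin at the centre of its underside, z up.
- white_blue: Look-alike to leave alone: white plastic bottle with a blue cap, 92 mm tall in all: round body 44 mm in diameter up to 50 mm height, shoulder and neck above, then the cap, 30 mm in diameter from 64 to 92 mm height; blank paper band; 0.08 to 0.15 kg. Stands upright on the bench at the start. Origin at the centre of its underside, z up.
- white_red: Look-alike to leave alone: white plastic bottle with a red cap, 92 mm tall in all: round body 44 mm in diameter up to 50 mm height, shoulder and neck above, then the cap, 30 mm in diameter from 64 to 92 mm height; blank paper band; 0.08 to 0.15 kg. Stands upright on the bench at the start. Origin at the centre of its underside, z up.
- pocket_blue: Blue open square plastic pocket, fixed: 74 mm outside, 66 mm inside, walls 30 mm tall, floor 4 mm thick. Origin at the centre of its underside, 5 mm above the bench; x, y along its sides, z up. The four pockets form a 2 by 2 square, 84 mm between centres, turned alike, in a fixed grey tray 180 mm square, rim 22 mm high; which colour is where varies.
- pocket_red: Red open square plastic pocket, fixed: 74 mm outside, 66 mm inside, walls 30 mm tall, floor 4 mm thick. Origin at the centre of its underside, 5 mm above the bench; x, y along its sides, z up. The four pockets form a 2 by 2 square, 84 mm between centres, turned alike, in a fixed grey tray 180 mm square, rim 22 mm high; which colour is where varies.
- pocket_green: Green open square plastic pocket, fixed: 74 mm outside, 66 mm inside, walls 30 mm tall, floor 4 mm thick. Origin at the centre of its underside, 5 mm above the bench; x, y along its sides, z up. The four pockets form a 2 by 2 square, 84 mm between centres, turned alike, in a fixed grey tray 180 mm square, rim 22 mm high; which colour is where varies.
- pocket_yellow: Yellow open square plastic pocket, fixed: 74 mm outside, 66 mm inside, walls 30 mm tall, floor 4 mm thick. Origin at the centre of its underside, 5 mm above the bench; x, y along its sides, z up. The four pockets form a 2 by 2 square, 84 mm between centres, turned alike, in a fixed grey tray 180 mm square, rim 22 mm high; which colour is where varies.

How it is judged:
At the end, for the whole second after the job is handed in: Each brown bottle is released and at rest in the pocket of its cap's colour: within 18 mm of the pocket's centre, underside 1 to 9 mm above the pocket's underside, upright within 0.12 rad. Both white bottles are within 20 mm of their starts, upright within 0.12 rad (horizontal distance between brown_blue and pocket_blue below 0.018 m and z of brown_blue in the frame of pocket_blue between 0.001 and 0.009 m and angle between each of brown_blue, brown_red, brown_green, brown_yellow, white_blue, white_red's own z axis and vertical below 0.12 rad and linear speed of each of brown_blue, brown_red, brown_green, brown_yellow below 0.02 m/s and contact force between the fingers and brown_blue below 0.05 N and horizontal distance between brown_red and pocket_red below 0.018 m and z of brown_red in the frame of pocket_red between 0.001 and 0.009 m and contact force between the fingers and brown_red below 0.05 N and horizontal distance between brown_green and pocket_green below 0.018 m and z of brown_green in the frame of pocket_green between 0.001 and 0.009 m and contact force between the fingers and brown_green below 0.05 N and horizontal distance between brown_yellow and pocket_yellow below 0.018 m and z of brown_yellow in the frame of pocket_yellow between 0.001 and 0.009 m and contact force between the fingers and brown_yellow below 0.05 N and distance of each of white_blue, white_red from where it was at the start of the episode below 0.02 m); the robot touches nothing.
It fails at once if a brown bottle is dropped (falls free of the fingers at over 0.7 m/s, about 25 mm of fall) ((linear speed of brown_blue above 0.7 m/s and contact force between the fingers and brown_blue below 0.01 N) or (linear speed of brown_red above 0.7 m/s and contact force between the fingers and brown_red below 0.01 N) or (linear speed of brown_green above 0.7 m/s and contact force between the fingers and brown_green below 0.01 N) or (linear speed of brown_yellow above 0.7 m/s and contact force between the fingers and brown_yellow below 0.01 N)).
It fails at once if a white bottle is moved more than 20 mm or tipped over (distance of any of white_blue, white_red from where it was at the start of the episode above 0.02 m or angle between any of white_blue, white_red's own z axis and vertical above 0.3 rad).
It also fails if it takes over 102 s, if anything falls off the work surface, if the arm or the gripper's body presses on something with over 40 N, if the wrist force passes 120 N, or if a joint passes its speed limit or range.

ROBOT

A 6-joint arm with a two-finger parallel gripper is mounted at the origin on the work surface. World frame = base frame: x ahead of the robot, y to its left, z up, the work surface at z = 0. Lengths are in m, angles in rad, forces in N, time in s.
With the tool pointing down it reaches from about 0.35 to 0.975 m from the base axis. Payload 7.1 kg.
Tool frame: the origin (TCP) lies on the centre line of the jaws, within the pads' length; the fingertips stand 14 mm ahead of it and the grasp point (between the pads) lies 5 mm behind it (robot.tcp_to_tips is the distance from the TCP to the fingertips, in m); z points along the fingers, y is the direction in which the jaws open and shut (so a half turn about z gives the same grasp; the last joint's range is limited). The gripper opens to 88 mm and grips with 3 to 60 N. Pads are 20 mm wide; open, the fingers measure 115 mm over their backs; the gripper's body (75 mm by 178 mm) begins 61 mm behind the grasp point.
Start: joints at [-1.123, 0.423, 1.63, -0, 1.089, -0.019], TCP at [0.281, -0.558, 0.237] pointing down, gripper open.
Joint ranges: [-3, 3], [-0.9, 2.11], [0.09, 2.58], [-1.31, 4.45], [0.11, 2.69], [-2.54, 2.54]. Speed limits (rad/s): [2.39, 2.39, 3.01, 3.14, 3.14, 3.14].

INTERFACE

Orientations are given as [roll, pitch, yaw] about the fixed x, y, z axes, in that order (R = Rz(yaw) Ry(pitch) Rx(roll)).
In Python, from bench import robot gives the robot as it stands. The module is installed in compiled form; this text tells all that it offers.
- The arm moves only by the shell command python3 -m pendant 'ROWS' [FORCE]. ROWS is JSON, one flat list of numbers, 7 for each row, row after row: the gripper's target within -1 to 1 (fully open at 1, half-way at 0, shut at -1), then the shift along the tool's x, y, z each as a share of 30 cm, from -1 to 1, then the turn, a rotation vector about the tool's x, y, z each as a share of 120 degrees, from -1 to 1. In form: [claw, tx, ty, tz, rx, ry, rz, claw, tx, ty, tz, rx, ry, rz, ...]. A call has 1 to 8 rows; each row is the pose to reach, as a shift and turn from the pose commanded when the call began, along the tool's axes at that moment; what a row does not reach only later rows make up. A row lasts 1/12 s, in which the tool goes at most 41.7 mm and 7.16 degrees, less where a joint would pass 70% of its speed; a pose out of reach is approached as far as the arm can. A call with a number of a shift or a turn outside -1 to 1 is refused whole. A call with a gripper value outside its range is refused whole. The fingers move at their own pace and stop on an object; FORCE is the grip in N (left out, the last holds). Time passes only in rows, so rows that repeat a pose let the fingers close. It gives the time, the measured TCP pose, the force and the opening at its end, in the units of the state.
- robot.get_obs(): the state, without advancing time (a new reading comes with each control period).
- robot.capture(name): name is "scene" or "top" or "wrist"; returns a dict with "img" (384x512x3 uint8, red, green, blue), "depth" (384x512 float32, m along the optical axis (not along the pixel's ray), 0 where there is no reading), "fx", "fy", "cx", "cy" (pixels), "pose" (4x4, takes a point from camera to world coordinates); the wrist camera has in their place "mount" (4x4, takes a point from camera to tool coordinates, whose origin is the TCP and whose axes are the flange's). Camera axes: x right, y down, z forward; pixel columns grow to the right and rows downward; lengths in m; the calibration is good to about 2 mm. A picture is of the moment at which its call begins: read the wrist's pose just before it.
- robot.job_done(): hands the job in, once; it reports no verdict.
The state is a dict: "time_s": time; "joint_pos": joint angles; "joint_vel": joint speeds; "tau": joint torques, N m; "eef_pos": TCP position; "tool_rot": TCP orientation; "wrist_force": force on the tool from outside, world axes, zero at the start; "moment": the same for the moment, N m; "grip_width": finger opening in m.
Only numpy, scipy, OpenCV 4.12 (cv2) and the standard library are available. Lean on these libraries where they do the work, as an engineer would, in place of code of your own. Each camera call takes 0.05 s, during which the arm holds its last target. There are 200 camera calls.

## Working session

There is one attempt and no reset: what is moved stays moved. The work goes in short steps, Python scripts to look and compute and a shell command to move; the robot and the scene stay as the last step left them, time stands still between calls to the robot, and variables do not carry over. Pictures are saved under pics/ and viewed, about 12 in all and at most 16, crops included, and the job is handed in when it is done.

```bash
mkdir -p pics; python3 - <<'E'
from bench import robot
import cv2, numpy as np, pickle
o=robot.get_obs(); print({k:np.round(v,3) for k,v in o.items()})
d={}
for n in("top","scene"):
    c=robot.capture(n); d[n]=c; cv2.imwrite(f"pics/{n}0.png",c["img"][:,:,::-1]); print(n,c["fx"],c["fy"],c["cx"],c["cy"]); print(np.round(c["pose"],3))
pickle.dump(d,open("d0.pkl","wb"))
E
```

```text
{'time_s': np.float64(0.0), 'joint_pos': array([-1.123,  0.424,  1.631,  0.   ,  1.089, -0.019]), 'joint_vel': array([ 0.   ,  0.001,  0.   ,  0.001,  0.   , -0.002]), 'tau': array([ 1.0000e-03, -5.4462e+01, -2.7366e+01,  6.4000e-02,  2.3000e-02,
       -0.0000e+00]), 'eef_pos': array([ 0.281, -0.558,  0.236]), 'tool_rot': array([-3.14 , -0.   ,  0.467]), 'wrist_force': array([-0.518,  0.492, -0.023]), 'moment': array([0.027, 0.019, 0.026]), 'grip_width': np.float64(0.088)}
top 357.9063214361701 357.9063214361701 254.84427093847918 189.50101295550928
[[ 0.052 -0.975  0.216  0.318]
 [-0.999 -0.052  0.005  0.002]
 [ 0.006 -0.216 -0.976  1.044]
 [ 0.     0.     0.     1.   ]]
scene 355.954128324886 355.954128324886 250.88316213498157 181.0871536744717
[[ 0.837  0.355 -0.417  0.929]
 [ 0.547 -0.514  0.661 -0.623]
 [ 0.02  -0.781 -0.624  0.632]
 [ 0.     0.     0.     1.   ]]
```

View pics/top0.png

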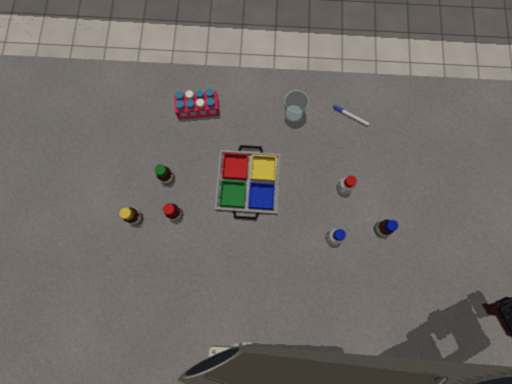

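View pics/scene0.png

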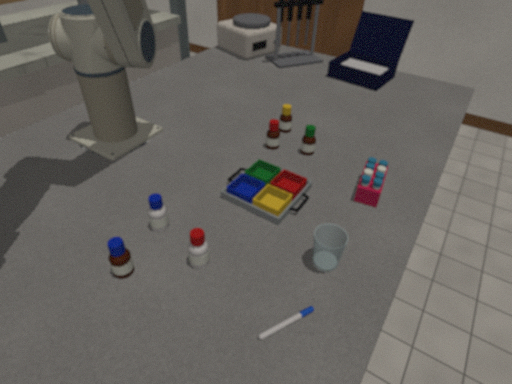

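```bash
cat > h.py <<'E'
import cv2, numpy as np
R={'blue':[(108,130)],'red':[(0,6),(175,180)],'green':[(50,75)],'yellow':[(22,33)]}
def blobs(c,col,smin=150,vmin=60,amin=15):
    h=cv2.cvtColor(c["img"],cv2.COLOR_RGB2HSV); m=0
    for a,b in R[col]: m=m|cv2.inRange(h,(a,smin,vmin),(b,255,255))
    n,_,s,ce=cv2.connectedComponentsWithStats(m)
    return [(ce[i],s[i]) for i in range(1,n) if s[i,4]>=amin]
def ray(c,p,T=None):
    T=c["pose"] if T is None else T
    d=T[:3,:3]@np.array([(p[0]-c["cx"])/c["fx"],(p[1]-c["cy"])/c["fy"],1]); return T[:3,3],d/np.linalg.norm(d)
def plane(c,p,z,T=None):
    o,d=ray(c,p,T); return o+d*(z-o[2])/d[2]
def tri(r1,r2):
    (o1,d1),(o2,d2)=r1,r2
    t=np.linalg.lstsq(np.c_[d1,-d2],o2-o1,rcond=None)[0]
    a,b=o1+t[0]*d1,o2+t[1]*d2; return (a+b)/2,np.linalg.norm(a-b)
E
python3 - <<'E'
import pickle; from h import *
d=pickle.load(open("d0.pkl","rb")); t,s=d["top"],d["scene"]
for col in R:
    B=blobs(t,col); S=blobs(s,col)
    for ce,st in B:
        for cs,ss in S:
            p,e=tri(ray(t,ce),ray(s,cs))
            if e<.012 and -.02<p[2]<.15: print(col,"top",np.round(ce,1),st[2:],"scene",np.round(cs,1),ss[2:],"P",np.round(p,4),"gap",round(e,4))
E
```

```text
blue top [337.6 108.2] [ 8  6 25] scene [306.8 310.8] [12  9 57] P [ 0.8214 -0.237   0.0067] gap 0.0012
blue top [261.  195.3] [ 25  27 617] scene [245.1 186.8] [ 38  28 591] P [ 0.5262 -0.0113  0.0266] gap 0.0002
blue top [391.4 225.1] [ 12  11 101] scene [115.9 246.4] [ 17  20 235] P [ 0.4523 -0.367   0.0792] gap 0.0007
blue top [339.2 234.5] [11 11 96] scene [155.1 200.9] [ 13  15 150] P [ 0.4193 -0.2254  0.0802] gap 0.0004
red top [234.6 165.8] [ 26  27 626] scene [289.2 181.9] [ 35  28 506] P [0.6125 0.0721 0.0272] gap 0.0038
red top [350.2 180.9] [11 11 97] scene [196.8 236.3] [ 14  18 199] P [ 0.5692 -0.2559  0.0803] gap 0.0002
red top [169. 209.] [ 13  11 113] scene [273.7 125.9] [  9  13 100] P [0.465  0.2391 0.0743] gap 0.0001
green top [160.3 169.6] [10 10 74] scene [310.2 130. ] [ 7 10 52] P [0.5733 0.2735 0.0797] gap 0.0001
green top [232.3 194.3] [ 25  26 490] scene [262.4 171.9] [ 33  21 321] P [0.5266 0.0732 0.0237] gap 0.003
yellow top [262.9 168. ] [ 25  27 571] scene [272.2 199.3] [ 39  32 702] P [ 0.6099 -0.0125  0.0247] gap 0.0019
yellow top [126.2 213.1] [ 13  12 111] scene [286.2 109.6] [ 8 11 74] P [0.4468 0.3533 0.0768] gap 0.0004
```

```bash
python3 -m pendant '[1,0.796,-0.312,0,0,0,0.223,1,0.796,-0.312,0,0,0,0.223,1,0.796,-0.312,0,0,0,0.223,1,0.796,-0.312,0,0,0,0.223,1,0.796,-0.312,0,0,0,0.223,1,0.796,-0.312,0,0,0,0.223,1,0.796,-0.312,0,0,0,0.223,1,0.796,-0.312,0,0,0,0.223]' 20
cat > w.py <<'E'
from bench import robot; from h import *; import sys
from scipy.spatial.transform import Rotation as Ro
def wrist(name):
    for _ in range(1):
        o=robot.get_obs(); c=robot.capture("wrist")
    T=np.eye(4); T[:3,:3]=Ro.from_euler('xyz',o["tool_rot"]).as_matrix(); T[:3,3]=o["eef_pos"]
    cv2.imwrite(f"pics/{name}.png",c["img"][:,:,::-1]); return o,c,T@c["mount"]
if __name__=="__main__":
    z=float(sys.argv[2]); o,c,T=wrist(sys.argv[1])
    print(np.round(o["eef_pos"],4),np.round(o["tool_rot"],3),o["time_s"],"cam",np.round(T[:3,3],3))
    for col in R:
        for ce,s in blobs(c,col,amin=150): print(col,np.round(ce,1),s[:5],"on plane",z,np.round(plane(c,ce,z,T),4))
E
python3 w.py w1 0.092
```

```text
time_s: 0.77
eef_pos: [0.454, -0.3647, 0.2364]
tool_rot: [-3.141, 0.0, 0.004]
wrist_force: [-0.6, 0.1, -0.2]
grip_width: 0.0877
[ 0.454  -0.3647  0.2364] [-3.141  0.     0.004] 0.7667 cam [ 0.53  -0.365  0.383]
blue [252.7 184.9] [239 169  29  32 729] on plane 0.092 [ 0.4541 -0.3666  0.092 ]
blue [125.8 212.1] [108 197  36  32 825] on plane 0.092 [ 0.4238 -0.232   0.092 ]
red [138.7  66.4] [ 120   48   39   37 1089] on plane 0.092 [ 0.5669 -0.2607  0.092 ]
```

View pics/w1.png

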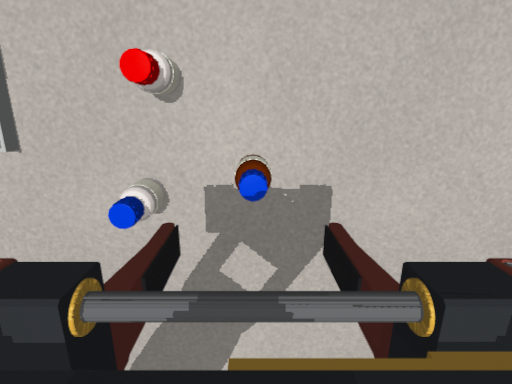

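```bash
python3 -m pendant '[1,-0.006,0.007,0.13,0,0,0,1,-0.006,0.007,0.26,0,0,0,1,-0.006,0.007,0.38,0,0,0,1,-0.006,0.007,0.48,0,0,0,1,-0.006,0.007,0.535,0,0,0,1,-0.006,0.007,0.535,0,0,0,-1,-0.006,0.007,0.535,0,0,0,-1,-0.006,0.007,0.535,0,0,0]' 20
python3 -m pendant '[-1,0,0,0,0,0,0,-1,0,0,0,0,0,0,-1,0,0,0,0,0,0,-1,0,0,0,0,0,0,-1,0,0,0,0,0,0,-1,0,0,0,0,0,0]' 20
```

```text
time_s: 1.48
eef_pos: [0.4506, -0.3706, 0.0772]
tool_rot: [3.14, -0.001, -0.002]
wrist_force: [0.3, -0.9, 0.7]
grip_width: 0.0778
time_s: 1.98
eef_pos: [0.4508, -0.3691, 0.0765]
tool_rot: [3.141, -0.0, -0.0]
wrist_force: [-0.4, -0.5, -0.7]
grip_width: 0.0378
```

```bash
python3 -m pendant '[-1,0,0,0,0,0,0,-1,0,0,0,0,0,0,-1,0,0,0,0,0,0,-1,0,0,-0.05,0,0,0,-1,0,0,-0.14,0,0,0,-1,0,0,-0.26,0,0,0,-1,0,0,-0.36,0,0,0,-1,0,0,-0.42,0,0,0]' 20
python3 -m pendant '[-1,0.02,-0.05,-0.02,0,0,0,-1,0.05,-0.15,-0.02,0,0,0,-1,0.08,-0.28,-0.02,0,0,0,-1,0.12,-0.41,-0.02,0,0,0,-1,0.16,-0.54,-0.02,0,0,0,-1,0.20,-0.67,-0.02,0,0,0,-1,0.23,-0.78,-0.02,0,0,0,-1,0.25,-0.88,-0.02,0,0,0]' 20
python3 w.py w2 0.035
```

```text
time_s: 2.65
eef_pos: [0.4515, -0.3699, 0.2053]
tool_rot: [3.139, -0.003, -0.0]
wrist_force: [0.5, -0.6, -0.0]
grip_width: 0.0293
time_s: 3.32
eef_pos: [0.5261, -0.1029, 0.2082]
tool_rot: [-3.142, -0.0, 0.001]
wrist_force: [-0.0, -0.5, -0.2]
grip_width: 0.0297
[ 0.5261 -0.1029  0.2082] [-3.142e+00 -0.000e+00  1.000e-03] 3.3167 cam [ 0.602 -0.103  0.355]
blue [172.  175.7] [ 135  143   73   67 4550] on plane 0.035 [ 0.5295 -0.0142  0.035 ]
blue [251.2 253.4] [ 222  218   59   70 3292] on plane 0.035 [ 0.4327 -0.1032  0.035 ]
red [89.7 97.7] [  45   61   88   75 5793] on plane 0.035 [0.6129 0.0653 0.035 ]
red [413.3 145.7] [ 391  129   46   35 1228] on plane 0.035 [ 0.5629 -0.2804  0.035 ]
green [ 99.9 174.4] [  59  142   80   67 4788] on plane 0.035 [0.531  0.0666 0.035 ]
yellow [167.3  99.2] [ 128   62   78   76 5475] on plane 0.035 [ 0.6114 -0.0156  0.035 ]
```

View pics/w2.png

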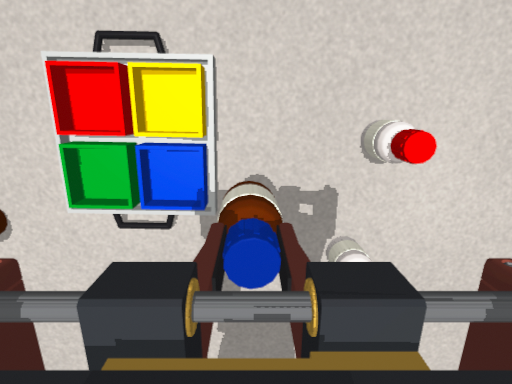

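```bash
python3 -m pendant '[-1,0,-0.1,0,0,0,0,-1,0,-0.22,0,0,0,0,-1,0,-0.305,0,0,0,0,-1,0,-0.305,0.05,0,0,0,-1,0,-0.305,0.16,0,0,0,-1,0,-0.305,0.27,0,0,0,-1,0,-0.305,0.34,0,0,0,-1,0,-0.305,0.37,0,0,0]' 20
python3 -m pendant '[-1,0,0,0.01,0,0,0,-1,0,0,0.02,0,0,0,-1,0,0,0.03,0,0,0,-1,0,0,0.036,0,0,0,-1,0,0,0.038,0,0,0,-1,0,0,0.038,0,0,0]' 20
```

```text
time_s: 4.03
eef_pos: [0.5236, -0.0136, 0.0942]
tool_rot: [-3.141, 0.005, -0.0]
wrist_force: [-0.7, -0.6, -0.3]
grip_width: 0.0297
time_s: 4.53
eef_pos: [0.5262, -0.0137, 0.0864]
tool_rot: [3.142, -0.001, -0.0]
wrist_force: [0.8, -0.5, -1.2]
grip_width: 0.0297
```

```bash
python3 -m pendant '[-1,0,0,0.003,0,0,0,-1,0,0,0.004,0,0,0,0.4,0,0,0.004,0,0,0,0.4,0,0,0.004,0,0,0,0.4,0,0,0.004,0,0,0,0.4,0,0,0.004,0,0,0,0.4,0,0,0.004,0,0,0,0.4,0,0,0.004,0,0,0]' 20
python3 -m pendant '[0.4,0,0,-0.02,0,0,0,0.4,0,0,-0.08,0,0,0,0.4,0,0,-0.18,0,0,0,0.4,0,0,-0.3,0,0,0,0.6,0,0,-0.4,0,0,0,1,0,0,-0.45,0,0,0,1,0,0,-0.45,0,0,0]' 20
python3 w.py w3 0.101
```

```text
time_s: 5.2
eef_pos: [0.5257, -0.0137, 0.0846]
tool_rot: [3.142, 0.0, -0.0]
wrist_force: [-0.3, -0.7, -0.3]
grip_width: 0.0612
time_s: 5.78
eef_pos: [0.528, -0.0138, 0.2238]
tool_rot: [3.141, -0.007, -0.0]
wrist_force: [-0.0, -0.3, 1.1]
grip_width: 0.0779
[ 0.528  -0.0138  0.2238] [ 3.141 -0.007 -0.   ] 5.7833 cam [ 0.602 -0.014  0.371]
blue [249.2 176.9] [ 219  144   63   65 3217] on plane 0.101 [ 0.5424 -0.0122  0.101 ]
red [175.7 101.5] [ 138   66   74   72 4893] on plane 0.101 [0.6107 0.0525 0.101 ]
red [491.2 146.5] [ 468  131   44   33 1193] on plane 0.101 [ 0.5707 -0.2356  0.101 ]
red [ 22.  242.5] [   0  226   45   35 1096] on plane 0.101 [0.4748 0.2177 0.101 ]
green [179.5 174.6] [ 145  143   68   64 4082] on plane 0.101 [0.5447 0.0537 0.101 ]
yellow [250.3 102.8] [ 217   68   68   71 4627] on plane 0.101 [ 0.6095 -0.0135  0.101 ]
```

View pics/w3.png

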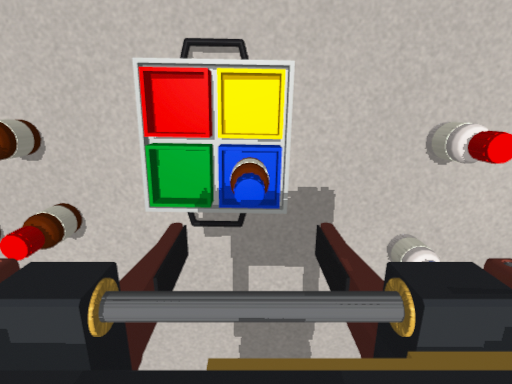

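```bash
python3 -m pendant '[1,-0.03,-0.1,0,0,0,0,1,-0.06,-0.23,0,0,0,0,1,-0.09,-0.36,0,0,0,0,1,-0.12,-0.49,0,0,0,0,1,-0.15,-0.62,0,0,0,0,1,-0.18,-0.75,0,0,0,0,1,-0.203,-0.842,0,0,0,0,1,-0.203,-0.842,0,0,0,0]' 20
python3 w.py w4 0.085
```

```text
time_s: 6.5
eef_pos: [0.4629, 0.2427, 0.218]
tool_rot: [-3.142, 0.002, 0.004]
wrist_force: [0.2, -0.9, 0.1]
grip_width: 0.0877
[0.4629 0.2427 0.218 ] [-3.142e+00  2.000e-03  4.000e-03] 6.5 cam [0.539 0.243 0.364]
blue [472.6 121. ] [ 434   86   78   70 2846] on plane 0.085 [0.5277 0.0361 0.085 ]
red [414.2  37.3] [ 369    0   94   77 6264] on plane 0.085 [0.5979 0.1019 0.085 ]
red [255.6 185.4] [239 168  34  35 854] on plane 0.085 [0.4651 0.2381 0.085 ]
green [217.9  69.8] [ 201   51   35   38 1037] on plane 0.085 [0.5713 0.2724 0.085 ]
green [401.5 117.9] [ 360   84   86   70 5189] on plane 0.085 [0.5304 0.1029 0.085 ]
yellow [483.5  40.7] [ 441    0   71   79 4381] on plane 0.085 [0.5954 0.0414 0.085 ]
yellow [144.  201.5] [126 185  37  34 954] on plane 0.085 [0.448  0.3505 0.085 ]
```

```bash
python3 -m pendant '[1,0,0,0.1,0,0,0,1,0,0,0.22,0,0,0,1,0,0,0.34,0,0,0,1,0,0,0.43,0,0,0,1,0,0,0.477,0,0,0,1,0,0,0.477,0,0,0,-1,0,0,0.477,0,0,0,-1,0,0,0.477,0,0,0]' 20
python3 -m pendant '[-1,0,0,0,0,0,0,-1,0,0,0,0,0,0,-1,0,0,0,0,0,0,-1,0,0,0,0,0,0,-1,0,0,0,0,0,0,-1,0,0,0,0,0,0,-1,0,0,0,0,0,0,-1,0,0,0,0,0,0]' 20
```

```text
time_s: 7.22
eef_pos: [0.4654, 0.2385, 0.0769]
tool_rot: [-3.142, -0.0, -0.001]
wrist_force: [0.3, 0.5, 0.5]
grip_width: 0.0777
time_s: 7.88
eef_pos: [0.4649, 0.239, 0.0765]
tool_rot: [-3.142, -0.0, -0.0]
wrist_force: [-0.1, 0.2, 0.6]
grip_width: 0.0294
```

```bash
python3 -m pendant '[-1,0,0,0,0,0,0,-1,0,0,0,0,0,0,-1,0,0,-0.04,0,0,0,-1,0,0,-0.13,0,0,0,-1,0,0,-0.24,0,0,0,-1,0,0,-0.34,0,0,0,-1,0,0,-0.41,0,0,0,-1,0,0,-0.42,0,0,0]' 20
python3 -m pendant '[-1,0.05,0.05,0,0,0,0,-1,0.12,0.14,0,0,0,0,-1,0.21,0.23,0,0,0,0,-1,0.29,0.33,0,0,0,0,-1,0.37,0.42,0,0,0,0,-1,0.44,0.5,0,0,0,0,-1,0.493,0.56,0,0,0,0,-1,0.493,0.56,0,0,0,0]' 20
python3 -m pendant '[-1,0,0,0.04,0,0,0,-1,0,0,0.14,0,0,0,-1,0,0,0.24,0,0,0,-1,0,0,0.32,0,0,0,-1,0,0,0.35,0,0,0,-1,0,0,0.365,0,0,0,-1,0,0,0.375,0,0,0,-1,0,0,0.38,0,0,0]' 20
```

```text
time_s: 8.55
eef_pos: [0.4669, 0.2399, 0.2071]
tool_rot: [-3.138, -0.007, -0.0]
wrist_force: [0.5, 0.8, -0.6]
grip_width: 0.0296
time_s: 9.22
eef_pos: [0.615, 0.0675, 0.2016]
tool_rot: [3.141, -0.001, -0.004]
wrist_force: [-0.1, -0.3, -1.4]
grip_width: 0.0293
time_s: 9.88
eef_pos: [0.613, 0.0714, 0.089]
tool_rot: [-3.141, -0.001, 0.0]
wrist_force: [0.1, -0.1, -0.8]
grip_width: 0.0295
```

Down 3.5 mm more to touch, then release and rise.

```bash
python3 -m pendant '[-1,0,0,0.008,0,0,0,-1,0,0,0.012,0,0,0,-1,0,0,0.012,0,0,0,0.4,0,0,0.012,0,0,0,0.4,0,0,0.012,0,0,0,0.4,0,0,0.012,0,0,0,0.4,0,0,0.012,0,0,0,0.4,0,0,0.012,0,0,0]' 20
python3 -m pendant '[0.4,0,0,0,0,0,0,0.4,0,0,-0.03,0,0,0,0.4,0,0,-0.1,0,0,0,0.4,0,0,-0.2,0,0,0,0.4,0,0,-0.32,0,0,0,0.6,0,0,-0.42,0,0,0,1,0,0,-0.45,0,0,0,1,0,0,-0.45,0,0,0]' 20
python3 w.py w5 0.095
```

```text
time_s: 10.55
eef_pos: [0.6128, 0.0709, 0.085]
tool_rot: [-3.142, -0.0, -0.0]
wrist_force: [0.1, -0.4, 0.3]
grip_width: 0.059
time_s: 11.22
eef_pos: [0.6145, 0.0711, 0.2236]
tool_rot: [-3.141, -0.006, -0.0]
wrist_force: [0.1, 0.1, 0.4]
grip_width: 0.078
[0.6145 0.0711 0.2236] [-3.141 -0.006 -0.   ] 11.2167 cam [0.689 0.071 0.37 ]
blue [309.2 236.2] [ 284  210   65   74 1877] on plane 0.095 [0.5651 0.0113 0.095 ]
red [251.2 177.5] [ 220  145   64   64 3253] on plane 0.095 [0.6269 0.0708 0.095 ]
green [ 63.9 223.9] [  43  208   42   33 1004] on plane 0.095 [0.5789 0.2609 0.095 ]
green [250.2 239. ] [ 222  209   59   61 3447] on plane 0.095 [0.5621 0.0719 0.095 ]
yellow [320.7 177.6] [ 287  146   70   65 4132] on plane 0.095 [0.6267 0.0034 0.095 ]
```

View pics/w5.png

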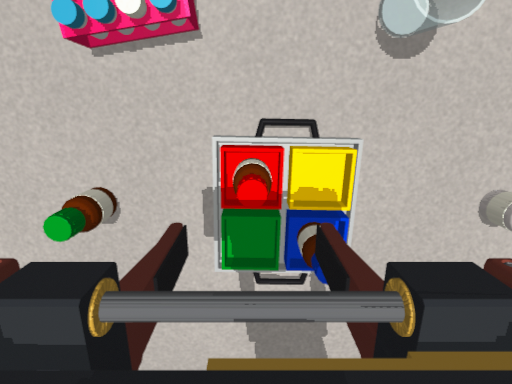

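```bash
python3 -m pendant '[1,-0.01,-0.06,0,0,0,0,1,-0.03,-0.17,0,0,0,0,1,-0.06,-0.3,0,0,0,0,1,-0.08,-0.42,0,0,0,0,1,-0.11,-0.54,0,0,0,0,1,-0.125,-0.63,0,0,0,0,1,-0.137,-0.673,0,0,0,0,1,-0.137,-0.673,0,0,0,0]' 20
python3 w.py w6 0.085
```

```text
time_s: 11.93
eef_pos: [0.57, 0.2747, 0.2179]
tool_rot: [3.141, 0.003, 0.003]
wrist_force: [0.2, -0.0, 0.9]
grip_width: 0.0877
[0.57   0.2747 0.2179] [3.141e+00 3.000e-03 3.000e-03] 11.9333 cam [0.646 0.275 0.364]
blue [476.4 207.5] [ 445  177   67   64 2111] on plane 0.085 [0.5493 0.0455 0.085 ]
red [435.7 140.3] [ 385  106  107   68 4163] on plane 0.085 [0.6167 0.0991 0.085 ]
green [252.6 184.4] [238 168  31  34 810] on plane 0.085 [0.5732 0.2728 0.085 ]
green [414.3 206.9] [ 376  176   80   63 4304] on plane 0.085 [0.5499 0.1087 0.085 ]
yellow [493.  140.7] [ 459  108   53   67 2223] on plane 0.085 [0.6165 0.0445 0.085 ]
yellow [183.1 283.4] [168 274  30  18 423] on plane 0.085 [0.4607 0.3489 0.085 ]
```

```bash
python3 -m pendant '[1,0.003,0,0.1,0,0,0,1,0.003,0,0.22,0,0,0,1,0.003,0,0.34,0,0,0,1,0.003,0,0.43,0,0,0,1,0.003,0,0.475,0,0,0,1,0.003,0,0.475,0,0,0,-1,0.003,0,0.475,0,0,0,-1,0.003,0,0.475,0,0,0]' 20
python3 -m pendant '[-1,0,0,0,0,0,0,-1,0,0,0,0,0,0,-1,0,0,0,0,0,0,-1,0,0,0,0,0,0,-1,0,0,0,0,0,0,-1,0,0,0,0,0,0,-1,0,0,0,0,0,0,-1,0,0,0,0,0,0]' 20
```

```text
time_s: 12.65
eef_pos: [0.574, 0.2726, 0.079]
tool_rot: [-3.141, -0.002, -0.001]
wrist_force: [0.1, 0.1, -0.3]
grip_width: 0.078
time_s: 13.32
eef_pos: [0.5726, 0.2729, 0.0774]
tool_rot: [-3.142, -0.0, -0.0]
wrist_force: [-0.2, 0.8, 0.8]
grip_width: 0.0297
```

```bash
python3 -m pendant '[-1,0,0,0,0,0,0,-1,0,0,0,0,0,0,-1,0,0,-0.04,0,0,0,-1,0,0,-0.13,0,0,0,-1,0,0,-0.24,0,0,0,-1,0,0,-0.34,0,0,0,-1,0,0,-0.41,0,0,0,-1,0,0,-0.42,0,0,0]' 20
python3 -m pendant '[-1,-0.01,0.05,0,0,0,0,-1,-0.03,0.15,0,0,0,0,-1,-0.06,0.28,0,0,0,0,-1,-0.09,0.41,0,0,0,0,-1,-0.12,0.54,0,0,0,0,-1,-0.14,0.63,0,0,0,0,-1,-0.149,0.67,0,0,0,0,-1,-0.149,0.67,0,0,0,0]' 20
python3 -m pendant '[-1,0,0,0.04,0,0,0,-1,0,0,0.14,0,0,0,-1,0,0,0.24,0,0,0,-1,0,0,0.32,0,0,0,-1,0,0,0.35,0,0,0,-1,0,0,0.365,0,0,0,-1,0,0,0.375,0,0,0,-1,0,0,0.38,0,0,0]' 20
```

```text
time_s: 13.98
eef_pos: [0.5748, 0.2738, 0.2086]
tool_rot: [-3.138, -0.007, -0.0]
wrist_force: [0.1, -0.5, -1.3]
grip_width: 0.0296
time_s: 14.65
eef_pos: [0.5259, 0.0691, 0.202]
tool_rot: [3.141, 0.003, -0.004]
wrist_force: [-0.6, -0.0, -1.2]
grip_width: 0.0294
time_s: 15.32
eef_pos: [0.5285, 0.0723, 0.0898]
tool_rot: [-3.141, -0.001, 0.0]
wrist_force: [0.4, 0.2, -0.8]
grip_width: 0.0297
```

```bash
python3 -m pendant '[-1,0,0,0.008,0,0,0,-1,0,0,0.012,0,0,0,-1,0,0,0.012,0,0,0,0.4,0,0,0.012,0,0,0,0.4,0,0,0.012,0,0,0,0.4,0,0,0.012,0,0,0,0.4,0,0,0.012,0,0,0,0.4,0,0,0.012,0,0,0]' 20
python3 -m pendant '[0.4,0,0,0,0,0,0,0.4,0,0,-0.03,0,0,0,0.4,0,0,-0.1,0,0,0,0.4,0,0,-0.2,0,0,0,0.4,0,0,-0.32,0,0,0,0.6,0,0,-0.42,0,0,0,1,0,0,-0.45,0,0,0,1,0,0,-0.45,0,0,0]' 20
python3 w.py w7 0.095
```

```text
time_s: 15.98
eef_pos: [0.5279, 0.0718, 0.0859]
tool_rot: [-3.142, -0.0, -0.0]
wrist_force: [-0.2, 0.3, 0.0]
grip_width: 0.0592
time_s: 16.65
eef_pos: [0.5295, 0.072, 0.224]
tool_rot: [-3.141, -0.006, -0.0]
wrist_force: [-0.1, -0.4, -1.6]
grip_width: 0.078
[0.5295 0.072  0.224 ] [-3.141 -0.006 -0.   ] 16.65 cam [0.604 0.072 0.371]
blue [321.  177.3] [ 287  145   70   65 3218] on plane 0.095 [0.5419 0.004  0.095 ]
red [251.9 102.4] [ 219   68   68   71 3204] on plane 0.095 [0.6114 0.071  0.095 ]
red [253. 102.] [236  84  35  37 975] on plane 0.095 [0.6117 0.0701 0.095 ]
green [250.9 176.6] [ 220  144   63   64 3153] on plane 0.095 [0.5427 0.0721 0.095 ]
yellow [326.6 103.9] [ 290   69   76   71 4881] on plane 0.095 [0.61   0.0033 0.095 ]
yellow [ 10.8 250.6] [  0 241  24  22 372] on plane 0.095 [0.4639 0.3229 0.095 ]
```

View pics/w7.png

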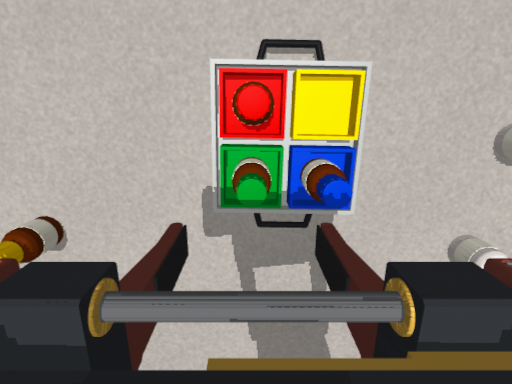

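Blue, red and green stand centred (caps at about (336,188), (253,103), (251,187)). Now yellow.

```bash
python3 -m pendant '[1,-0.03,-0.11,0,0,0,0,1,-0.07,-0.24,0,0,0,0,1,-0.11,-0.37,0,0,0,0,1,-0.15,-0.5,0,0,0,0,1,-0.19,-0.63,0,0,0,0,1,-0.23,-0.76,0,0,0,0,1,-0.26,-0.88,0,0,0,0,1,-0.27,-0.933,0,0,0,0]' 20
python3 -m pendant '[1,0,0,0,0,0,0,1,0,0,0,0,0,0]'
python3 w.py w8 0.085
```

```text
time_s: 17.37
eef_pos: [0.4444, 0.3547, 0.2184]
tool_rot: [3.14, 0.003, 0.002]
wrist_force: [1.0, -0.4, -0.6]
grip_width: 0.0879
time_s: 17.53
eef_pos: [0.4456, 0.3516, 0.2186]
tool_rot: [3.139, 0.003, 0.002]
wrist_force: [-0.2, 0.3, -0.5]
grip_width: 0.0878
[0.4456 0.3516 0.2186] [3.139e+00 3.000e-03 2.000e-03] 17.5333 cam [0.522 0.352 0.365]
red [488.8  34.1] [ 470    0   42   60 1544] on plane 0.085 [0.5829 0.1454 0.085 ]
red [138.1 261.7] [105 223  68  67 796] on plane 0.085 [0.3627 0.4724 0.085 ]
red [364.  261.5] [331 223  67  67 807] on plane 0.085 [0.3628 0.2293 0.085 ]
green [480.3 102.7] [ 454   66   58   72 2209] on plane 0.085 [0.5263 0.1401 0.085 ]
yellow [249.2 185.7] [234 169  32  34 835] on plane 0.085 [0.4472 0.3529 0.085 ]
```

```bash
python3 -m pendant '[1,0.003,0,0.1,0,0,0,1,0.003,0,0.22,0,0,0,1,0.003,0,0.34,0,0,0,1,0.003,0,0.43,0,0,0,1,0.003,0,0.475,0,0,0,1,0.003,0,0.475,0,0,0,-1,0.003,0,0.475,0,0,0,-1,0.003,0,0.475,0,0,0]' 20
python3 -m pendant '[-1,0,0,0,0,0,0,-1,0,0,0,0,0,0,-1,0,0,0,0,0,0,-1,0,0,0,0,0,0,-1,0,0,0,0,0,0,-1,0,0,0,0,0,0,-1,0,0,0,0,0,0,-1,0,0,0,0,0,0]' 20
```

```text
time_s: 18.25
eef_pos: [0.4486, 0.3512, 0.079]
tool_rot: [-3.141, -0.001, -0.002]
wrist_force: [0.1, -0.3, -0.3]
grip_width: 0.0777
time_s: 18.92
eef_pos: [0.4478, 0.3518, 0.0783]
tool_rot: [-3.142, -0.0, -0.0]
wrist_force: [0.3, 0.7, -0.3]
grip_width: 0.0298
```

```bash
python3 -m pendant '[-1,0,0,0,0,0,0,-1,0,0,0,0,0,0,-1,0,0,-0.04,0,0,0,-1,0,0,-0.13,0,0,0,-1,0,0,-0.24,0,0,0,-1,0,0,-0.35,0,0,0,-1,0,0,-0.43,0,0,0,-1,0,0,-0.45,0,0,0]' 20
python3 -m pendant '[-1,0.02,0.05,0,0,0,0,-1,0.06,0.13,0,0,0,0,-1,0.11,0.23,0,0,0,0,-1,0.16,0.35,0,0,0,0,-1,0.22,0.47,0,0,0,0,-1,0.28,0.59,0,0,0,0,-1,0.33,0.71,0,0,0,0,-1,0.38,0.82,0,0,0,0]' 20
python3 -m pendant '[-1,0.05,0.1,0,0,0,0,-1,0.09,0.2,0,0,0,0,-1,0.13,0.3,0,0,0,0,-1,0.15,0.36,0,0,0,0,-1,0.163,0.393,0,0,0,0,-1,0.163,0.393,0,0,0,0,-1,0.163,0.393,0,0,0,0]' 20
```

```text
time_s: 19.58
eef_pos: [0.4495, 0.353, 0.2183]
tool_rot: [-3.137, -0.006, -0.0]
wrist_force: [0.8, -0.7, -0.8]
grip_width: 0.0297
time_s: 20.25
eef_pos: [0.5615, 0.1034, 0.2125]
tool_rot: [3.141, 0.002, -0.0]
wrist_force: [0.8, 0.9, -1.8]
grip_width: 0.0296
time_s: 20.83
eef_pos: [0.61, -0.0119, 0.2126]
tool_rot: [-3.141, 0.001, -0.001]
wrist_force: [-1.2, 1.3, -1.4]
grip_width: 0.0296
```

```bash
python3 -m pendant '[-1,0,0,0.04,0,0,0,-1,0,0,0.14,0,0,0,-1,0,0,0.25,0,0,0,-1,0,0,0.34,0,0,0,-1,0,0,0.375,0,0,0,-1,0,0,0.39,0,0,0,-1,0,0,0.4,0,0,0,-1,0,0,0.405,0,0,0]' 20
python3 -m pendant '[-1,0,0,0.008,0,0,0,-1,0,0,0.014,0,0,0,-1,0,0,0.016,0,0,0,0.4,0,0,0.016,0,0,0,0.4,0,0,0.016,0,0,0,0.4,0,0,0.016,0,0,0,0.4,0,0,0.016,0,0,0,0.4,0,0,0.016,0,0,0]' 20
```

```text
time_s: 21.5
eef_pos: [0.6113, -0.0117, 0.0925]
tool_rot: [-3.142, -0.001, 0.0]
wrist_force: [-0.2, 0.7, -0.1]
grip_width: 0.0296
time_s: 22.17
eef_pos: [0.6107, -0.0122, 0.0872]
tool_rot: [3.142, -0.0, -0.0]
wrist_force: [-0.5, -0.3, 0.2]
grip_width: 0.0591
```

Rise, then back away towards the start side so that the fixed cameras see the tray.

```bash
python3 -m pendant '[0.4,0,0,0,0,0,0,0.4,0,0,-0.03,0,0,0,0.4,0,0,-0.1,0,0,0,0.4,0,0,-0.2,0,0,0,0.4,0,0,-0.32,0,0,0,0.6,0,0,-0.44,0,0,0,1,0,0,-0.55,0,0,0,1,0,0,-0.6,0,0,0]' 20
python3 -m pendant '[1,-0.07,0.1,0,0,0,0,1,-0.14,0.2,0,0,0,0,1,-0.2,0.32,0,0,0,0,1,-0.27,0.43,0,0,0,0,1,-0.34,0.54,0,0,0,0,1,-0.4,0.65,0,0,0,0,1,-0.47,0.76,0,0,0,0,1,-0.53,0.86,0,0,0,0]'
python3 -m pendant '[1,0,0.1,0,0,0,0,1,0,0.2,0,0,0,0,1,0,0.32,0,0,0,0,1,0,0.43,0,0,0,0,1,0,0.54,0,0,0,0,1,0,0.6,0,0,0,0,1,0,0.6,0,0,0,0,1,0,0.6,0,0,0,0]'
python3 - <<'E'
from bench import robot; from h import *
im=[]; C={n:robot.capture(n) for n in("top","scene")}
t,s=C["top"],C["scene"]
for col in R:
    for ce,st in blobs(t,col):
        for cs,ss in blobs(s,col):
            p,e=tri(ray(t,ce),ray(s,cs))
            if e<.006 and .0<p[2]<.12: print(col,np.round(ce),st[4],np.round(cs),ss[4],np.round(p,4),round(e,4))
a=cv2.resize(t["img"][120:260,180:420],None,fx=3,fy=3)[:,:,::-1]
b=cv2.resize(s["img"][110:280,90:330],None,fx=3,fy=3)[:,:,::-1]
cv2.imwrite("pics/ftop.png",a); cv2.imwrite("pics/fscene.png",b)
E
```

```text
time_s: 22.83
eef_pos: [0.6124, -0.0123, 0.2727]
tool_rot: [3.141, -0.007, -0.0]
wrist_force: [-0.0, -0.6, 0.8]
grip_width: 0.0779
time_s: 23.5
eef_pos: [0.45, -0.2717, 0.2678]
tool_rot: [3.141, -0.001, -0.0]
wrist_force: [0.9, 0.3, 0.3]
grip_width: 0.088
time_s: 24.17
eef_pos: [0.4511, -0.4505, 0.2671]
tool_rot: [-3.141, 0.0, -0.002]
wrist_force: [-0.3, -0.9, 0.4]
grip_width: 0.0878
blue [338. 108.] 25 [307. 311.] 55 [ 0.8214 -0.2371  0.0065] 0.0012
blue [261. 195.] 487 [245. 190.] 257 [ 0.5284 -0.0129  0.0196] 0.0042
blue [339. 234.] 96 [155. 201.] 150 [ 0.4193 -0.2254  0.0802] 0.0004
red [350. 181.] 99 [197. 236.] 200 [ 0.5691 -0.2558  0.08  ] 0.0001
yellow [263. 167.] 436 [273. 202.] 362 [ 0.6137 -0.0142  0.0179] 0.0007
```

View pics/ftop.png

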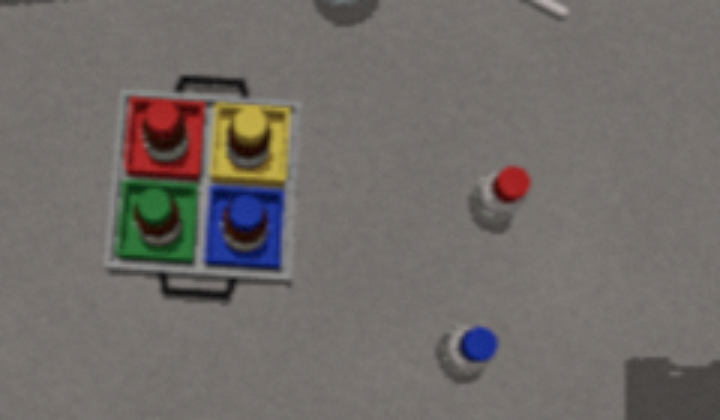

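View pics/fscene.png

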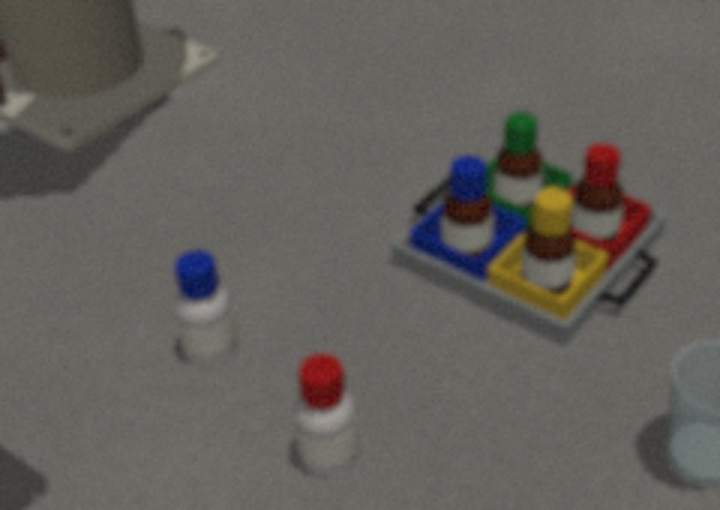

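Both views show all four brown bottles upright and centred in their matching pockets. The white bottles have not moved.

```bash
python3 -c "
from bench import robot
print(robot.job_done())"
```

```text
the job is handed in; nothing more can be done
None
```

I stood all four brown bottles in the pockets matching their cap colours, then backed the arm away and handed the job in at about 24 s of the 102 s allowed. I gripped each bottle by its cap at 20 N, lowered it to the pocket floor, opened the jaws partway and rose clear.

- **Brown bottles:** the last top and scene pictures show all four upright and well inside the right pockets. At release, the gripper was within about 3 mm of each measured pocket centre. I checked this by eye and from the gripper's position. I did not measure the bottles' own positions at the end, because each cap merges with its same-coloured pocket in the colour mask.
- **White bottles:** triangulating their caps before and after gave the same positions to within 0.3 mm.
- **Disagreements:** cap positions from the fixed cameras and the wrist camera differed by 1–3 mm. Triangulated cap heights were 74–80 mm, against 78 mm for the cap's middle in the text. Both differences were small enough for the grasps.
- **Failed checks:** none. The wrist force stayed under about 3 N in every reading.

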